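Unclamp the finished tuner and put it away behind the gate

ROBOT

A 6-joint arm with a two-finger parallel gripper is mounted at the origin on the work surface. World frame = base frame: x ahead of the robot, y to its left, z up, the work surface at z = 0. Lengths are in m, angles in rad, forces in N, time in s.
With the tool pointing down it reaches from about 0.3 to 0.875 m from the base axis. Payload 6.4 kg.
Tool frame: the origin (TCP) lies at the very end of the fingers, on their centre line; the grasp point (between the pads) lies 19 mm behind it (ctrl.grip_point_offset is the z of the grasp point in the tool frame, in m); z points along the fingers, y is the direction in which the jaws open and shut (so a half turn about z gives the same grasp; the last joint's range is limited). The gripper opens to 85 mm and grips with 20 to 120 N. Pads are 22 mm wide; open, the fingers measure 114 mm over their backs; the gripper's body (76 mm by 85 mm) begins 54 mm behind the grasp point. The pads swing forward as they close: fully open they stand 13 mm farther back than shut.
Start: joints at [0.9, 0.181, 1.607, -0, 1.354, -0.206], TCP at [0.258, 0.514, 0.231] pointing down, gripper open.
Joint ranges: [-2.99, 2.99], [-0.89, 2.07], [0.3, 2.58], [-1.14, 4.28], [0, 2.63], [-3.12, 3.12]. Speed limits (rad/s): [2.57, 2.57, 3.01, 3.14, 3.14, 3.14].

INTERFACE

Orientations are given as a unit quaternion [w, x, y, z].
In Python, from bench import status, cams, ctrl gives the robot as it stands.
- The arm moves only by the shell command python3 -m handwheel 'ROWS'. ROWS is JSON, a list of rows, each an object with "grip": the finger opening in cm, from 0 to 8.54; "linear": the shift along the tool's x, y, z in cm, a list of three; "rotation": the turn, a rotation vector about the tool's x, y, z in degrees, a list of three. A call has 1 to 12 rows; each row is the pose to reach, as a shift and turn from the pose commanded when the call began, along the tool's axes at that moment; what a row does not reach only later rows make up. A row lasts 1/12 s, in which the tool goes at most 41.7 mm and 7.16 degrees, less where a joint would pass 70% of its speed; a pose out of reach is approached as far as the arm can. A call with a gripper value outside its range is refused whole. The fingers move at their own pace and stop on an object; the grip force is fixed at half the most. Time passes only in rows, so rows that repeat a pose let the fingers close. It gives the time, the measured TCP pose, the force and the opening at its end, in the units of the state.
- status.get_obs(): the state, without advancing time (a new reading comes with each control period).
- cams.camera(name): name is "scene" or "top" or "wrist"; returns the picture (480x640x3 uint8, red, green, blue); there is no depth.
- cams.camera_info(name): a dict with "fovy" (degrees; the focal length in pixels is half the picture's height over the tangent of half this angle, whatever the lens; pixels are square), "cx", "cy" (the principal point, pixels), "k1" (the pictures are not rectified: a ray, as slopes to the right and down, at radius r is drawn at 1 + k1 r^2 times it, then the intrinsics apply), "world_from_camera" (4x4, takes a point from camera to world coordinates); the wrist camera has in their place "mount" (4x4, takes a point from camera to tool coordinates, whose origin is the TCP and whose axes are the flange's). Camera axes: x right, y down, z forward; pixel columns grow to the right and rows downward; lengths in m; the calibration is good to about 2 mm. A picture is of the moment at which its call begins: read the wrist's pose just before it. camera_info takes no time and is no camera call.
- ctrl.hand_in(): hands the job in, once; it reports no verdict.
The state is a dict: "time_s": time; "q": joint angles; "dq": joint speeds; "joint_efforts": joint torques, N m; "eef_pos": TCP position; "eef_rot": TCP orientation; "wrist_force": force on the tool from outside, world axes, zero at the start; "torque": the same for the moment, N m; "opening": opening from 0.0 (shut) to 1.0 (fully open).
Only numpy, scipy, OpenCV 4.12 (cv2) and the standard library are available. Lean on these libraries where they do the work, as an engineer would, in place of code of your own. Each camera call takes 0.05 s, during which the arm holds its last target.

TASK

Slide the vise jaw wide open by its upright brass post, lift the finished tuner up out of the vise, and set it down (do not drop it) upright in the middle of the square tile inside the low-railed pen, its sides parallel to the tile's. Leave the empty vise with its jaw pushed fully shut and the pen's low gate swung fully closed, with the tuner still standing on the tile, nothing held, and the other objects on the counter undisturbed.

Things in the scene. Friction and masses are not known exactly. Their poses are not given: they have to be found in the camera images.
- vise: Small steel quick-slide vise bolted to the counter, long axis along its x. Origin on the counter directly under the middle of the clamping place; +x is the direction in which the moving jaw opens, z up. Bottom plate 235 x 70 x 8 mm (x from -55 to +180 mm). On it a bed 44 mm wide, top 34 mm above the counter. The fixed jaw (44 mm wide, top at 64 mm) ends in a face at x = -18.5 mm.
- jaw (a joint): Travel of the moving jaw along vise +x, m: about 0 against the tuner (start), +0.065 fully open (stop), -0.034 fully shut when empty (stop). 3 N friction, no spring, no screw; stays where left. Jaw 44 mm wide, face at x = 18.5 mm + travel; its top lip (75.5 to 83.5 mm above the counter) reaches 10 mm over the tuner, which cannot rise until the jaw is opened.
- jaw_post (a point): Grip point on the axis of the moving jaw's upright round brass post (diameter 16 mm), 92 mm above the counter. Post top at 110 mm; its foot stands on the jaw's low carriage, top at 50 mm. It stands at vise x = 83 mm + travel; 35 mm are free between it and the tall part of the jaw. Axes as the vise's.
- tuner_mid (a point): Centre (half-way up) of the tuner: metal can 36 (its x) x 56 (its y) x 40 mm tall, 0.13 to 0.24 kg, z up. It starts upright on the vise bed (this point 54 mm above the counter), clamped across its 36 mm; its ends, 56 mm apart in y, stick out past jaws and bed and can be gripped from above. Two coax stubs (10 mm thick, 12 mm tall) stand on its top at x -9, y +-13 mm.
- tile_top (a point): Centre of the top face of a square ceramic tile coaster, 100 x 100 mm, 8 mm above the counter, fixed in the middle of the pen; x, y along its sides, z up. The pen: fixed rails 30 mm high, 12 mm thick, 184 mm apart inside, on the +x, +y, -y sides; the gate is on the -x side (towards the robot). Corner -x,+y: hinge pin 16 mm thick, 62 mm high; corner -x,-y: post 55 mm high.
- gate (a joint): Swing of the low gate, rad: 0 fully closed (stop; it then lies along the tile's y across the pen's open -x side), growing as it swings outward towards the robot; 0.4 to 0.9 at the start. Slight friction (under 0.5 N at gate_push); stays where it is left.
- gate_hinge (a point): The gate's vertical hinge axis, 29 mm above the counter; in the tile's axes at x -98 mm, y +98 mm.
- gate_push (a point): Point on the gate's outer face (push here to close), 130 mm from the hinge, 35 mm above the counter. The gate is a wooden panel 8 mm thick, from 12 to 182 mm from the hinge, 7 to 51 mm above the counter. Its x points through the gate inward (the closing direction here), its y from the free end to the hinge.
- lnb: Bystander: white plastic dish LNB standing on its feed horn, 60 mm across, 94 mm tall; origin under its middle.
- tin: Bystander: round blackened steel screw tin, 71 mm across, 44 mm tall; origin under its middle.
- spacers: Bystander: dark wood block 50 x 80 x 14 mm carrying hex spacers, 40 mm tall in all; origin under its middle.
Things that resemble listed ones, but are neither listed nor needed, are in the scene too. Leave any purple look-alike of the part that bears tuner_mid alone.

How it is judged:
On the way, in this order (a step that is already met when the one before it is completed fails the run):
1. the vise jaw is slid wide open (45 mm or more) with the tuner still standing in the vise (value of joint jaw above 0.045 m and z of tuner_mid in the frame of vise below 0.062 m), for 0.1 s.
2. the tuner is lifted up out of the vise, clear of the fixed jaw (height (world z) of tuner_mid above 0.09 m), for 0.1 s.
3. the tuner stands upright and square in the middle of the tile, let go (z of tuner_mid in the frame of tile_top between 0.016 and 0.0235 m and x of tuner_mid in the frame of tile_top between -0.02 and 0.02 m and y of tuner_mid in the frame of tile_top between -0.02 and 0.02 m and angle between tuner_mid's own z axis and vertical below 0.1 rad and (angle between the x axis of tuner_mid and the x axis of tile_top, either way round below 0.22 rad or angle between the x axis of tuner_mid and the y axis of tile_top, either way round below 0.22 rad) and contact force between tuner and the fingers below 0.1 N and linear speed of tuner below 0.02 m/s), for 0.2 s.
At the end, for the whole second after the job is handed in: Tuner upright (0.1 rad) and at rest on the tile, centre within 20 mm of the tile's centre along each side, sides parallel within 0.22 rad (any way round); empty vise's jaw shut (travel below -0.029 m; stop at -0.034); gate below 0.06 rad; bystanders where they were (z of tuner_mid in the frame of tile_top between 0.016 and 0.0235 m and x of tuner_mid in the frame of tile_top between -0.02 and 0.02 m and y of tuner_mid in the frame of tile_top between -0.02 and 0.02 m and angle between tuner_mid's own z axis and vertical below 0.1 rad and (angle between the x axis of tuner_mid and the x axis of tile_top, either way round below 0.22 rad or angle between the x axis of tuner_mid and the y axis of tile_top, either way round below 0.22 rad) and linear speed of tuner below 0.02 m/s and value of joint jaw below -0.029 m and value of joint gate below 0.06 rad); the robot touches nothing.
It fails at once if the tuner is dropped or thrown (moves faster than 0.45 m/s while not held) (linear speed of tuner above 0.45 m/s and contact force between tuner and the fingers below 0.1 N).
It fails at once if the LNB is shifted more than 30 mm or tipped over (distance of lnb from where it was at the start of the episode above 0.03 m or angle between lnb's own z axis and vertical above 0.4 rad).
It fails at once if the screw tin is shifted more than 30 mm or tipped over (distance of tin from where it was at the start of the episode above 0.03 m or angle between tin's own z axis and vertical above 0.4 rad).
It fails at once if the spacer block is shifted more than 30 mm or tipped over (distance of spacers from where it was at the start of the episode above 0.03 m or angle between spacers's own z axis and vertical above 0.4 rad).
It also fails if it takes over 72 s, if anything falls off the work surface, if the arm or the gripper's body presses on something with over 40 N, if the wrist force passes 120 N, or if a joint passes its speed limit or range.

## Working session

There is one attempt and no reset: what is moved stays moved. The work goes in short steps, Python scripts to look and compute and a shell command to move; the robot and the scene stay as the last step left them, time stands still between calls to the robot, and variables do not carry over. Pictures are saved under pics/ and viewed, and the job is handed in when it is done.

```bash
ls; mkdir -p pics
python3 - <<'E'
from bench import status,cams,ctrl
import cv2,numpy as np
np.set_printoptions(precision=4,suppress=True)
o=status.get_obs();print(o)
for n in("scene","top","wrist"):
    print(n,cams.camera_info(n))
    cv2.imwrite(f"pics/{n}0.png",cams.camera(n)[:,:,::-1])
E
```

```text
pics
{'time_s': 0.0, 'q': array([ 0.8997,  0.1815,  1.608 , -0.0001,  1.3538, -0.2063]), 'dq': array([-0.0005, -0.0001, -0.0006,  0.0004,  0.0014,  0.0002]), 'joint_efforts': array([  0.0001, -44.4857, -35.1349,  -0.0002,   0.0089,   0.    ]), 'eef_pos': array([0.2574, 0.5135, 0.2304]), 'eef_rot': array([-0.0004,  0.2303,  0.9731, -0.0008]), 'wrist_force': array([ 0.7531, -1.4685, -0.1827]), 'torque': array([-0.0256,  0.0113,  0.0588]), 'opening': 0.9992290848960694}
scene {'fovy': 54.29706616389273, 'cx': 321.8347578838311, 'cy': 232.32632905118237, 'k1': -0.042558142594428035, 'world_from_camera': array([[ 0.3145,  0.5095, -0.8009,  1.3076],
       [ 0.9492, -0.1753,  0.2613, -0.2535],
       [-0.0073, -0.8424, -0.5387,  0.5598],
       [ 0.    ,  0.    ,  0.    ,  1.    ]])}
top {'fovy': 42.26462897924755, 'cx': 329.6969703516298, 'cy': 228.99075479623926, 'k1': -0.0408228856837423, 'world_from_camera': array([[ 0.0223, -0.9985,  0.05  ,  0.4956],
       [-0.9997, -0.0222,  0.0028, -0.0179],
       [-0.0017, -0.0501, -0.9987,  1.4913],
       [ 0.    ,  0.    ,  0.    ,  1.    ]])}
wrist {'fovy': 60.04563163673434, 'cx': 324.63558042649254, 'cy': 241.75921722582953, 'k1': -0.03722887103911412, 'mount': array([[ 0.0002, -0.9569, -0.2904,  0.0736],
       [ 1.    ,  0.0001,  0.0004, -0.001 ],
       [-0.0004, -0.2904,  0.9569, -0.1423],
       [ 0.    ,  0.    ,  0.    ,  1.    ]])}
```

View pics/scene0.png

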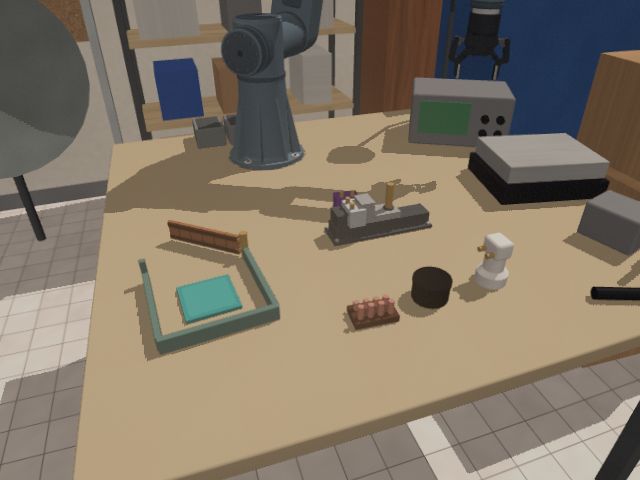

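View pics/top0.png

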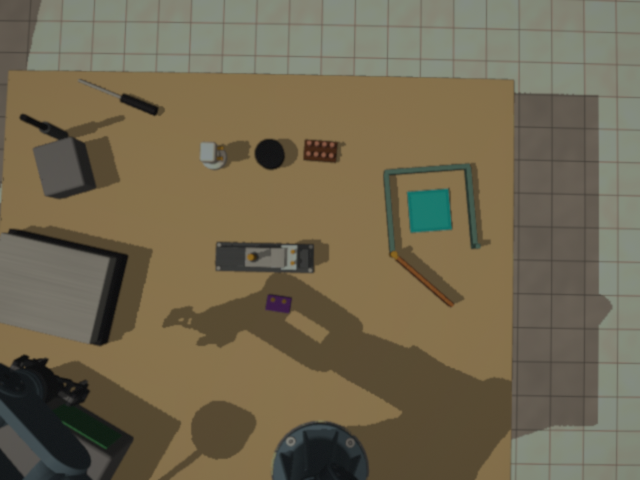

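View pics/wrist0.png

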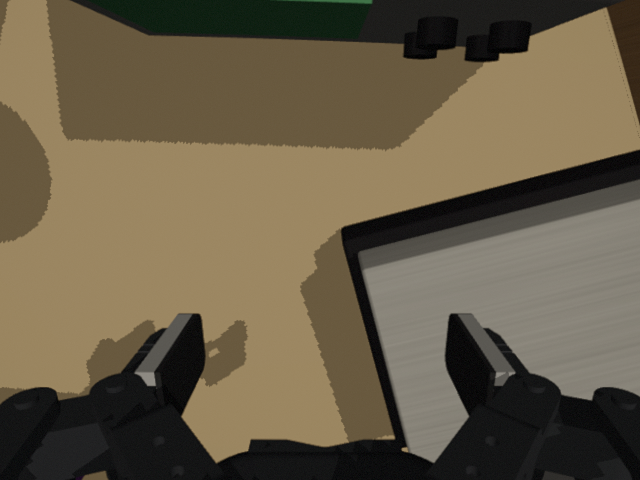

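```bash
cat > h.py <<'E'
import numpy as np,cv2
from bench import status,cams,ctrl
from scipy.spatial.transform import Rotation as R
np.set_printoptions(precision=4,suppress=True)
def tool():
    o=status.get_obs();q=o['eef_rot'];T=np.eye(4);T[:3,:3]=R.from_quat([q[1],q[2],q[3],q[0]]).as_matrix();T[:3,3]=o['eef_pos'];return T
def KT(n,T=None):
    c=cams.camera_info(n);f=240/np.tan(np.radians(c['fovy']/2))
    W=c['world_from_camera'] if 'world_from_camera' in c else (tool() if T is None else T)@c['mount']
    return np.array([[f,0,c['cx']],[0,f,c['cy']],[0,0,1]]),np.array([c['k1'],0,0,0,0.]),np.array(W)
def p2w(n,uv,z,T=None):
    # cv distortion: slopes*(1+k1 r^2)
    K,d,W=KT(n,T);x=cv2.undistortPoints(np.array(uv,float).reshape(-1,1,2),K,d).reshape(-1,2)
    r=np.c_[x,np.ones(len(x))]@W[:3,:3].T
    s=(np.broadcast_to(z,len(x))-W[2,3])/r[:,2]
    return W[:3,3]+r*s[:,None]
def w2p(n,P,T=None):
    K,d,W=KT(n,T);C=np.linalg.inv(W);rv=cv2.Rodrigues(C[:3,:3])[0]
    return cv2.projectPoints(np.array(P,float).reshape(-1,1,3),rv,C[:3,3],K,d)[0].reshape(-1,2)
def crop(src,dst,x,y,w,h,s):
    im=cv2.imread(src)[y:y+h,x:x+w];cv2.imwrite(dst,cv2.resize(im,None,fx=s,fy=s,interpolation=cv2.INTER_CUBIC))
E
python3 - <<'E'
from h import *
crop('pics/top0.png','pics/topv.png',205,225,130,95,6)
crop('pics/top0.png','pics/topp.png',375,155,120,160,3.7)
E
```

```text
(no output)
```

View pics/topv.png

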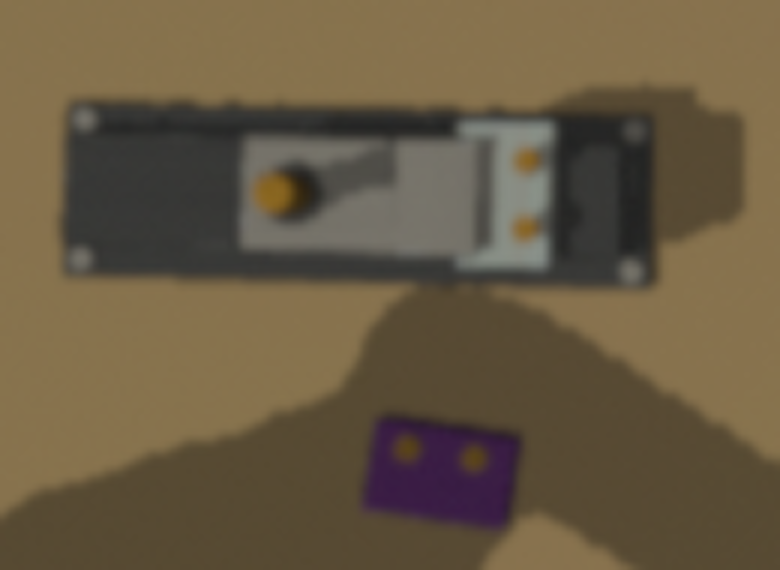

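View pics/topp.png

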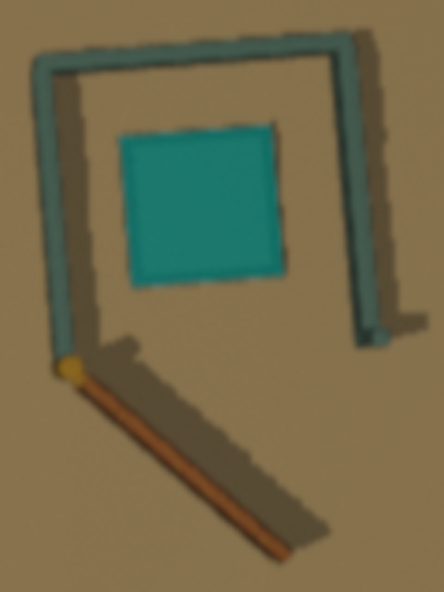

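Run:
```python
from h import *
o=np.array([205,225])
c=p2w('top',np.array([(70,102),(65,274),(655,287),(653,115)])/6+o,.008)
print(c)
xl=(c[0]+c[1])/2; xr=(c[2]+c[3])/2
d=(xl-xr)[:2];print('len',np.linalg.norm(d),'yaw',np.degrees(np.arctan2(d[1],d[0])))
e=np.r_[d/np.linalg.norm(d),0]
ctr=c.mean(0); org=ctr-e*.0625;print('vise org',org)
post=p2w('top',np.array([(277,193)])/6+o,.110)[0];print('post',post,'pred',org+e*.083)
st=p2w('top',np.array([(528,160),(526,228)])/6+o,.086);print('stubs',st,st.mean(0),'pred',org-e*.009, np.linalg.norm(st[0]-st[1]))
o=np.array([375,155])
t=p2w('top',np.array([(121,136),(274,125),(285,273),(133,286)])/3.7+o,.008);print('tile',t,t.mean(0))
a=t[0]-t[3]+t[1]-t[2];b=t[0]-t[1]+t[3]-t[2];print('tile yaw',np.degrees(np.arctan2(a[1],a[0])),np.degrees(np.arctan2(-b[0],b[1])),np.linalg.norm(a)/2,np.linalg.norm(b)/2)
yaw=np.mean([np.arctan2(a[1],a[0]),np.arctan2(-b[0],b[1])])
Rz=R.from_euler('z',yaw).as_matrix();h=t.mean(0)+Rz@[-.098,.098,0];print('hinge pred',h)
hp=p2w('top',np.array([(70,369)])/3.7+o,.062);ge=p2w('top',np.array([(286,555)])/3.7+o,.051);print('hinge px',hp,'gate end',ge)
g=Rz.T@(ge[0]-h);print('gate ang',np.arctan2(-g[0],-g[1]),np.linalg.norm(g[:2]))
py=p2w('top',np.array([(379,524),(517,437),(364,508),(506,525)])/6+np.array([205,225]),.04);print('purple',py)
for n,u in(('lnb',(213,155)),('tin',(270,154)),('sp',(321,150))):print(n,p2w('top',[u],.04))
```

```text
[[0.5327 0.2561 0.008 ]
 [0.4642 0.256  0.008 ]
 [0.4645 0.021  0.008 ]
 [0.5328 0.0234 0.008 ]]
len 0.23382157699720985 yaw 90.03401135746097
vise org [0.4986 0.0766 0.008 ]
post [0.4982 0.1593 0.11  ] pred [0.4985 0.1596 0.008 ]
stubs [[0.5128 0.068  0.086 ]
 [0.4872 0.0681 0.086 ]] [0.5   0.068 0.086] pred [0.4986 0.0676 0.008 ] 0.025618926697379734
tile [[ 0.6635 -0.1989  0.008 ]
 [ 0.673  -0.2982  0.008 ]
 [ 0.5769 -0.3065  0.008 ]
 [ 0.5663 -0.2082  0.008 ]] [ 0.62   -0.2529  0.008 ]
tile yaw 5.205319018939001 5.793488283737764 0.0970512985611829 0.09937918819681452
hinge pred [ 0.513  -0.1648  0.008 ]
hinge px [[ 0.5112 -0.1629  0.062 ]] gate end [[ 0.3981 -0.3012  0.051 ]]
gate ang 0.7960978249430795 0.17832700430095685
purple [[0.3709 0.1251 0.04  ]
 [0.4058 0.0724 0.04  ]
 [0.377  0.1311 0.04  ]
 [0.3717 0.0758 0.04  ]]
lnb [[0.737  0.2655 0.04  ]]
tin [[0.7421 0.1309 0.04  ]]
sp [[0.7542 0.0109 0.04  ]]
```

```bash
cat >> h.py <<'E'
def go(x,y,z,ydeg):
    T=tool();a=np.radians(ydeg)
    Y=np.array([np.cos(a),np.sin(a),0]);Z=np.array([0,0,-1.]);X=np.cross(Y,Z)
    Rt=np.c_[X,Y,Z]
    print('lin cm',(T[:3,:3].T@(np.array([x,y,z])-T[:3,3]))*100,'rot deg',np.degrees(R.from_matrix(T[:3,:3].T@Rt).as_rotvec()))
E
python3 -c "
from h import *
go(.4983,.1594,.20,0)"
```

```text
lin cm [-37.4101 -20.8714   3.077 ] rot deg [-0.0755  0.0264 63.3697]
```

```bash
python3 -m handwheel '[{"grip":8.5,"linear":[-37.4,-20.9,1.0],"rotation":[0,0,63.4]},{"grip":8.5,"linear":[-37.4,-20.9,1.0],"rotation":[0,0,63.4]},{"grip":8.5,"linear":[-37.4,-20.9,1.0],"rotation":[0,0,63.4]},{"grip":8.5,"linear":[-37.4,-20.9,1.0],"rotation":[0,0,63.4]},{"grip":8.5,"linear":[-37.4,-20.9,1.0],"rotation":[0,0,63.4]},{"grip":8.5,"linear":[-37.4,-20.9,1.0],"rotation":[0,0,63.4]},{"grip":8.5,"linear":[-37.4,-20.9,1.0],"rotation":[0,0,63.4]},{"grip":8.5,"linear":[-37.4,-20.9,1.0],"rotation":[0,0,63.4]},{"grip":8.5,"linear":[-37.4,-20.9,3.1],"rotation":[0,0,63.4]},{"grip":8.5,"linear":[-37.4,-20.9,3.1],"rotation":[0,0,63.4]},{"grip":8.5,"linear":[-37.4,-20.9,3.1],"rotation":[0,0,63.4]},{"grip":8.5,"linear":[-37.4,-20.9,3.1],"rotation":[0,0,63.4]}]'
python3 - <<'E'
from h import *
go(.4983,.1594,.20,0)
T=tool();cv2.imwrite('pics/w1.png',cams.camera('wrist')[:,:,::-1])
print(w2p('wrist',[[.4985,.1596,.11],[.4988,.0766,.074]],T),T)
E
```

```text
time_s: 1.15
eef_pos: [0.4993, 0.1566, 0.1989]
eef_rot: [-0.0, 0.709, 0.705, -0.001]
wrist_force: [0.2, -0.7, 0.8]
opening: 0.993
lin cm [ 0.2823 -0.0983 -0.1053] rot deg [-0.1134  0.0435 -0.2796]
[[323.5235 241.3477]
 [324.8004 336.6086]] [[ 0.0049  1.     -0.002   0.4993]
 [ 1.     -0.0049 -0.0008  0.1566]
 [-0.0008 -0.002  -1.      0.1989]
 [ 0.      0.      0.      1.    ]]
```

View pics/w1.png

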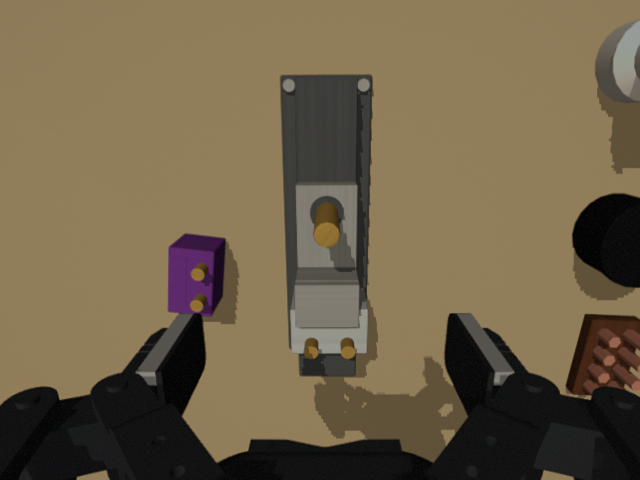

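Run:
```python
from h import *
T=tool()
p=p2w('wrist',[(327,233)],.11,T);print('post',p)
print('stubs',p2w('wrist',[(311,346),(348,347)],.086,T))
print('plate',p2w('wrist',[(281,76),(372,75)],.008,T))
print('purple',p2w('wrist',[(168,248),(168,306),(215,313),(225,238)],.04,T))
go(.4995,.1615,.072,0)
```

```text
post [[0.4996 0.1664 0.11  ]]
stubs [[0.4884 0.0778 0.086 ]
 [0.5142 0.0769 0.086 ]]
plate [[0.4655 0.2608 0.008 ]
 [0.534  0.2613 0.008 ]]
purple [[0.3778 0.1352 0.04  ]
 [0.3721 0.0863 0.04  ]
 [0.4096 0.0802 0.04  ]
 [0.4224 0.1431 0.04  ]]
lin cm [ 0.3082  0.1381 12.7462] rot deg [-0.1178 -0.0108 -0.2057]
```

```bash
python3 -m handwheel '[{"grip":8.5,"linear":[0.2,0.05,0],"rotation":[0,0,-0.2]},{"grip":8.5,"linear":[0.2,0.05,0],"rotation":[0,0,-0.2]},{"grip":8.5,"linear":[0.2,0.05,0],"rotation":[0,0,-0.2]}]'
python3 - <<'E'
from h import *
T=tool();print(T)
cv2.imwrite('pics/w2.png',cams.camera('wrist')[:,:,::-1])
np.save('T2.npy',T)
crop('pics/w2.png','pics/w2c.png',265,60,120,330,1.8)
print(w2p('wrist',[[.4985,.1596,.11],[.4872,.068,.086],[.5128,.068,.086],[.4642,.2565,.008],[.5327,.2565,.008]],T))
E
```

```text
time_s: 1.45
eef_pos: [0.4983, 0.1632, 0.2007]
eef_rot: [0.0, 0.705, 0.709, 0.0]
wrist_force: [0.2, -0.1, -0.5]
opening: 0.993
[[-0.0055  1.      0.0004  0.4983]
 [ 1.      0.0055  0.0004  0.1632]
 [ 0.0004  0.0004 -1.      0.2007]
 [ 0.      0.      0.      1.    ]]
[[324.8872 251.3499]
 [308.2305 362.9906]
 [344.1847 363.159 ]
 [280.497   88.4169]
 [370.3841  88.9622]]
```

View pics/w2c.png

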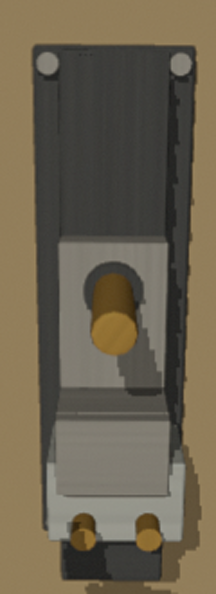

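Run:
```python
from h import *
T=np.load('T2.npy')
print(p2w('wrist',[(328.3,245),(311.1,359.4),(347.2,360),(283.3,85.5),(372,85.5)],[.11,.086,.086,.008,.008],T))
go(.4993,.1605,.075,0)
```

```text
[[0.5005 0.1635 0.11  ]
 [0.4893 0.071  0.086 ]
 [0.5149 0.0706 0.086 ]
 [0.4664 0.2586 0.008 ]
 [0.5338 0.259  0.008 ]]
lin cm [-0.2557  0.085  12.5736] rot deg [ 0.0337 -0.0141  0.3109]
```

```bash
python3 -m handwheel '[{"grip":8.5,"linear":[-0.2,0.1,4],"rotation":[0,0,0.3]},{"grip":8.5,"linear":[-0.2,0.1,8],"rotation":[0,0,0.3]},{"grip":8.5,"linear":[-0.2,0.1,11],"rotation":[0,0,0.3]},{"grip":8.5,"linear":[-0.2,0.1,12.5],"rotation":[0,0,0.3]},{"grip":4,"linear":[-0.2,0.1,12.5],"rotation":[0,0,0.3]},{"grip":1,"linear":[-0.2,0.1,12.5],"rotation":[0,0,0.3]},{"grip":1,"linear":[-0.2,0.1,12.5],"rotation":[0,0,0.3]},{"grip":1,"linear":[-0.2,0.1,12.5],"rotation":[0,0,0.3]},{"grip":1,"linear":[-0.2,0.1,12.5],"rotation":[0,0,0.3]},{"grip":1,"linear":[-0.2,0.1,12.5],"rotation":[0,0,0.3]}]'
```

```text
time_s: 2.33
eef_pos: [0.5004, 0.1598, 0.0769]
eef_rot: [0.0, 0.708, 0.706, 0.001]
wrist_force: [-2.3, -0.7, 9.8]
opening: 0.166
```

```bash
python3 -m handwheel '[{"grip":1,"linear":[0,0,0],"rotation":[0,0,0]},{"grip":1,"linear":[0,0,0],"rotation":[0,0,0]},{"grip":1,"linear":[0.5,0,0],"rotation":[0,0,0]},{"grip":1,"linear":[1,0,0],"rotation":[0,0,0]},{"grip":1,"linear":[1.6,0,0],"rotation":[0,0,0]},{"grip":1,"linear":[2.2,0,0],"rotation":[0,0,0]},{"grip":1,"linear":[2.8,0,0],"rotation":[0,0,0]},{"grip":1,"linear":[3.4,0,0],"rotation":[0,0,0]},{"grip":1,"linear":[4,0,0],"rotation":[0,0,0]},{"grip":1,"linear":[4.5,0,0],"rotation":[0,0,0]},{"grip":1,"linear":[5,0,0],"rotation":[0,0,0]},{"grip":1,"linear":[5.5,0,0],"rotation":[0,0,0]}]'
```

```text
time_s: 3.33
eef_pos: [0.5005, 0.2144, 0.077]
eef_rot: [0.001, 0.708, 0.706, 0.0]
wrist_force: [-3.9, -3.1, 8.9]
opening: 0.165
```

```bash
python3 -m handwheel '[{"grip":1,"linear":[0.3,0,0],"rotation":[0,0,0]},{"grip":1,"linear":[0.6,0,0],"rotation":[0,0,0]},{"grip":1,"linear":[0.8,0,0],"rotation":[0,0,0]},{"grip":1,"linear":[0.8,0,0],"rotation":[0,0,0]},{"grip":1,"linear":[0.8,0,0],"rotation":[0,0,0]}]'
python3 - <<'E'
from h import *
cv2.imwrite('pics/s1.png',cams.camera('scene')[:,:,::-1]);crop('pics/s1.png','pics/s1c.png',300,140,180,120,4)
E
```

```text
time_s: 3.75
eef_pos: [0.5005, 0.2228, 0.077]
eef_rot: [0.0, 0.708, 0.706, 0.0]
wrist_force: [-3.6, -0.9, 7.0]
opening: 0.171
```

View pics/s1c.png

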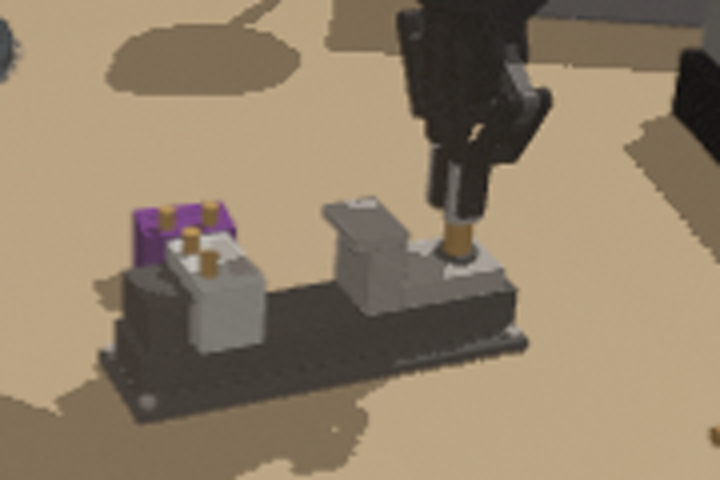

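```bash
python3 -m handwheel '[{"grip":8.5,"linear":[0,0,0],"rotation":[0,0,0]},{"grip":8.5,"linear":[0,0,0],"rotation":[0,0,0]},{"grip":8.5,"linear":[0,0,0],"rotation":[0,0,0]},{"grip":8.5,"linear":[0,0,0],"rotation":[0,0,0]},{"grip":8.5,"linear":[0,0,-2],"rotation":[0,0,0]},{"grip":8.5,"linear":[0,0,-6],"rotation":[0,0,0]},{"grip":8.5,"linear":[-4,0,-7],"rotation":[0,0,0]},{"grip":8.5,"linear":[-8,0,-7],"rotation":[0,0,0]},{"grip":8.5,"linear":[-12,0,-7],"rotation":[0,0,0]},{"grip":8.5,"linear":[-14,0,-7],"rotation":[0,0,0]},{"grip":8.5,"linear":[-14.5,0,-7],"rotation":[0,0,0]},{"grip":8.5,"linear":[-14.5,0,-7],"rotation":[0,0,0]}]'
python3 - <<'E'
from h import *
T=tool();cv2.imwrite('pics/w3.png',cams.camera('wrist')[:,:,::-1])
go(.5005,.078,.042,0)
E
```

```text
time_s: 4.8
eef_pos: [0.4999, 0.0763, 0.1454]
eef_rot: [0.0, 0.709, 0.705, 0.0]
wrist_force: [-0.1, 0.3, 0.6]
opening: 0.993
lin cm [ 0.0478  0.0729 10.3274] rot deg [ 0.0017 -0.0278 -0.227 ]
```

View pics/w3.png

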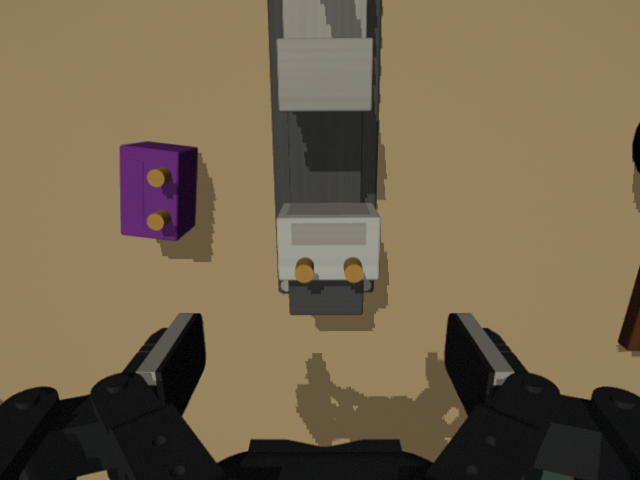

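```bash
python3 -m handwheel '[{"grip":8.5,"linear":[0.05,0.1,3],"rotation":[0,0,0]},{"grip":8.5,"linear":[0.05,0.1,6],"rotation":[0,0,0]},{"grip":8.5,"linear":[0.05,0.1,8.5],"rotation":[0,0,0]},{"grip":8.5,"linear":[0.05,0.1,10.2],"rotation":[0,0,0]},{"grip":8.5,"linear":[0.05,0.1,10.2],"rotation":[0,0,0]},{"grip":8.5,"linear":[0.05,0.1,10.2],"rotation":[0,0,0]},{"grip":5,"linear":[0.05,0.1,10.2],"rotation":[0,0,0]},{"grip":5,"linear":[0.05,0.1,10.2],"rotation":[0,0,0]},{"grip":5,"linear":[0.05,0.1,10.2],"rotation":[0,0,0]},{"grip":5,"linear":[0.05,0.1,10.2],"rotation":[0,0,0]},{"grip":5,"linear":[0.05,0.1,10.2],"rotation":[0,0,0]},{"grip":5,"linear":[0.05,0.1,10.2],"rotation":[0,0,0]}]'
```

```text
time_s: 5.85
eef_pos: [0.5023, 0.0782, 0.0451]
eef_rot: [0.001, 0.708, 0.706, 0.001]
wrist_force: [-1.0, 1.1, 6.3]
opening: 0.643
```

```bash
python3 -m handwheel '[{"grip":3,"linear":[0,0,0],"rotation":[0,0,0]},{"grip":3,"linear":[0,0,0],"rotation":[0,0,0]},{"grip":3,"linear":[0,0,-0.5],"rotation":[0,0,0]},{"grip":3,"linear":[0,0,-1.5],"rotation":[0,0,0]},{"grip":3,"linear":[0,0,-3],"rotation":[0,0,0]},{"grip":3,"linear":[0,0,-5],"rotation":[0,0,0]},{"grip":3,"linear":[0,0,-7],"rotation":[0,0,0]},{"grip":3,"linear":[0,0,-8],"rotation":[0,0,0]},{"grip":3,"linear":[0,0,-8],"rotation":[0,0,0]},{"grip":3,"linear":[0,0,-8],"rotation":[0,0,0]}]'
python3 - <<'E'
from h import *
T=tool();cv2.imwrite('pics/w4.png',cams.camera('wrist')[:,:,::-1])
cv2.imwrite('pics/s4.png',cams.camera('scene')[:,:,::-1])
cv2.imwrite('pics/t4.png',cams.camera('top')[:,:,::-1])
go(.62,-.253,.13,5.5);print(T)
E
```

```text
time_s: 6.68
eef_pos: [0.5009, 0.078, 0.1237]
eef_rot: [0.001, 0.708, 0.706, 0.0]
wrist_force: [0.3, -0.5, -1.6]
opening: 0.643
lin cm [-33.0796  12.1124  -0.8369] rot deg [-0.14   -0.0166 -5.6354]
[[ 0.0024  1.      0.0013  0.5009]
 [ 1.     -0.0024 -0.0002  0.078 ]
 [-0.0001  0.0013 -1.      0.1237]
 [ 0.      0.      0.      1.    ]]
```

View pics/w4.png

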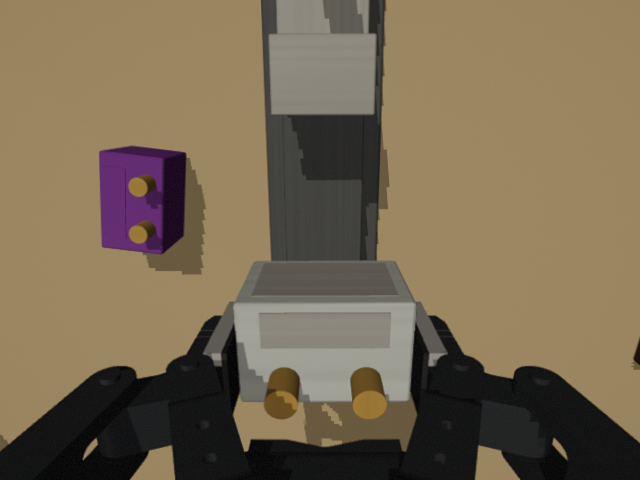

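View pics/s4.png

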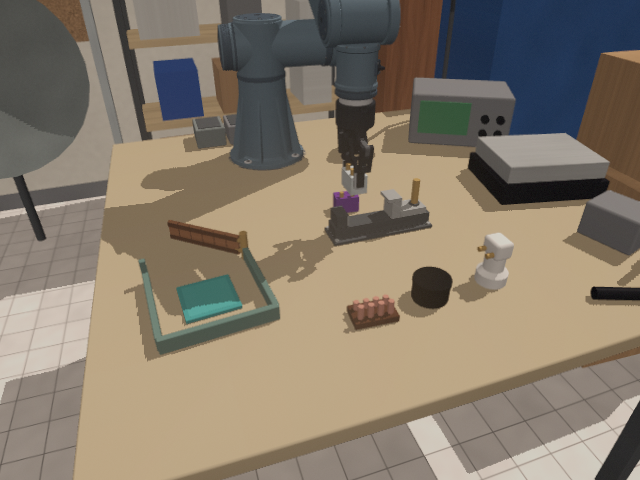

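```bash
python3 -m handwheel '[{"grip":3,"linear":[-2,0.8,0],"rotation":[0,0,-1]},{"grip":3,"linear":[-5,2,0],"rotation":[0,0,-2]},{"grip":3,"linear":[-8.5,3.2,0],"rotation":[0,0,-3]},{"grip":3,"linear":[-12,4.5,0],"rotation":[0,0,-4]},{"grip":3,"linear":[-15.5,5.7,0],"rotation":[0,0,-5]},{"grip":3,"linear":[-19,7,0],"rotation":[0,0,-5.6]},{"grip":3,"linear":[-22.5,8.3,0],"rotation":[0,0,-5.6]},{"grip":3,"linear":[-26,9.5,0],"rotation":[0,0,-5.6]},{"grip":3,"linear":[-29,10.6,0],"rotation":[0,0,-5.6]},{"grip":3,"linear":[-31.5,11.5,0],"rotation":[0,0,-5.6]},{"grip":3,"linear":[-33,12.1,0],"rotation":[0,0,-5.6]},{"grip":3,"linear":[-33,12.1,0],"rotation":[0,0,-5.6]}]'
python3 -m handwheel '[{"grip":3,"linear":[0,0,0],"rotation":[0,0,0]},{"grip":3,"linear":[0,0,0],"rotation":[0,0,0]}]'
python3 - <<'E'
from h import *
T=tool();cv2.imwrite('pics/w5.png',cams.camera('wrist')[:,:,::-1])
np.save('T5.npy',T)
cv2.imwrite('pics/s5.png',cams.camera('scene')[:,:,::-1])
go(.62,-.253,.019,5.5)
Rz=R.from_euler('z',np.radians(5.5)).as_matrix()
print(w2p('wrist',[np.array([.62,-.253,.008])+Rz@[a*.05,b*.05,0] for a,b in((1,1),(1,-1),(-1,-1),(-1,1))],T))
E
```

```text
time_s: 7.83
eef_pos: [0.6208, -0.2559, 0.1215]
eef_rot: [-0.0, 0.674, 0.739, -0.0]
wrist_force: [-0.2, 0.1, -1.9]
opening: 0.644
time_s: 8.0
eef_pos: [0.62, -0.2512, 0.1217]
eef_rot: [-0.002, 0.673, 0.74, -0.0]
wrist_force: [0.0, -0.1, -2.1]
opening: 0.644
lin cm [-0.2316 -0.0475 10.3512] rot deg [-0.0744 -0.0706  0.031 ]
[[406.9292 159.1328]
 [398.5881 308.7223]
 [251.2139 308.6078]
 [242.8527 159.1389]]
```

View pics/w5.png

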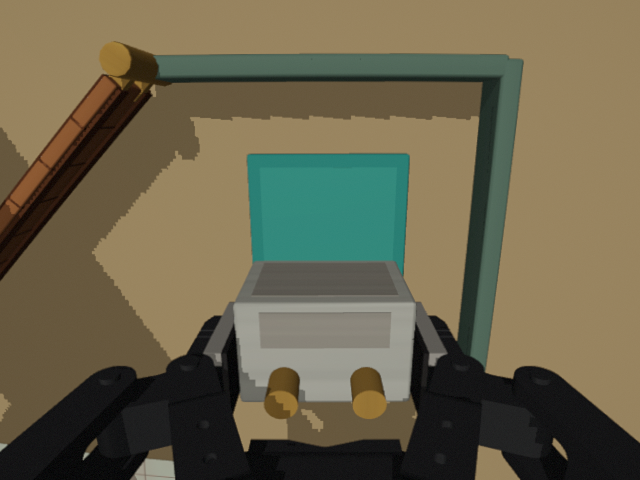

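View pics/s5.png

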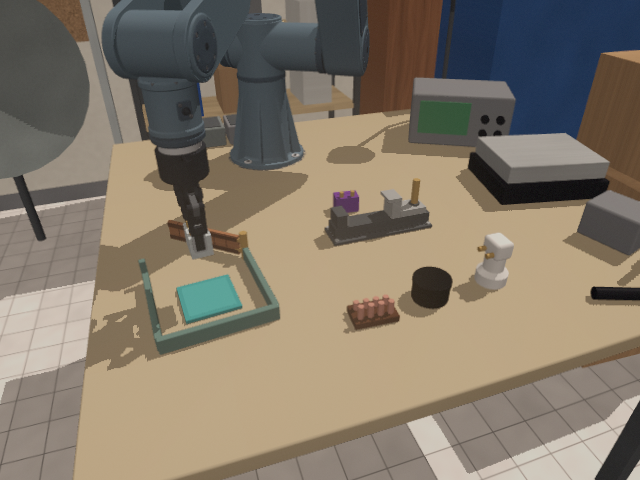

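```bash
python3 -m handwheel '[{"grip":3,"linear":[-0.1,0,1.5],"rotation":[0,0,0]},{"grip":3,"linear":[-0.1,0,3.5],"rotation":[0,0,0]},{"grip":3,"linear":[-0.1,0,5.5],"rotation":[0,0,0]},{"grip":3,"linear":[-0.1,0,7.5],"rotation":[0,0,0]},{"grip":3,"linear":[-0.1,0,8.7],"rotation":[0,0,0]},{"grip":3,"linear":[-0.1,0,9.3],"rotation":[0,0,0]},{"grip":3,"linear":[-0.1,0,9.5],"rotation":[0,0,0]},{"grip":3,"linear":[-0.1,0,9.5],"rotation":[0,0,0]}]'
python3 -m handwheel '[{"grip":3,"linear":[0,0,0.2],"rotation":[0,0,0]},{"grip":3,"linear":[0,0,0.3],"rotation":[0,0,0]},{"grip":3,"linear":[0,0,0.4],"rotation":[0,0,0]},{"grip":3,"linear":[0,0,0.4],"rotation":[0,0,0]}]'
```

```text
time_s: 8.77
eef_pos: [0.6211, -0.253, 0.0281]
eef_rot: [-0.0, 0.672, 0.74, -0.0]
wrist_force: [0.6, -0.2, -1.6]
opening: 0.646
time_s: 9.1
eef_pos: [0.6213, -0.2534, 0.0248]
eef_rot: [0.0, 0.673, 0.74, 0.0]
wrist_force: [0.0, 0.6, -2.1]
opening: 0.645
```

```bash
python3 -m handwheel '[{"grip":3,"linear":[0,0,0.1],"rotation":[0,0,0]},{"grip":3,"linear":[0,0,0.2],"rotation":[0,0,0]},{"grip":3,"linear":[0,0,0.3],"rotation":[0,0,0]},{"grip":3,"linear":[0,0,0.3],"rotation":[0,0,0]},{"grip":3,"linear":[0,0,0.3],"rotation":[0,0,0]}]'
python3 -m handwheel '[{"grip":3,"linear":[0,0,0.1],"rotation":[0,0,0]},{"grip":3,"linear":[0,0,0.2],"rotation":[0,0,0]},{"grip":3,"linear":[0,0,0.2],"rotation":[0,0,0]},{"grip":3,"linear":[0,0,0.2],"rotation":[0,0,0]}]'
```

```text
time_s: 9.52
eef_pos: [0.6209, -0.2532, 0.0212]
eef_rot: [-0.0, 0.673, 0.74, -0.0]
wrist_force: [0.3, -0.4, -1.2]
opening: 0.646
time_s: 9.85
eef_pos: [0.6211, -0.2532, 0.0193]
eef_rot: [0.0, 0.673, 0.74, -0.0]
wrist_force: [-0.2, 0.1, -1.1]
opening: 0.644
```

```bash
python3 -m handwheel '[{"grip":3,"linear":[0,0,0.1],"rotation":[0,0,0]},{"grip":3,"linear":[0,0,0.1],"rotation":[0,0,0]},{"grip":3,"linear":[0,0,0.1],"rotation":[0,0,0]}]'
python3 - <<'E'
from h import *
cv2.imwrite('pics/s6.png',cams.camera('scene')[:,:,::-1]);crop('pics/s6.png','pics/s6c.png',130,200,160,120,4)
E
```

```text
time_s: 10.1
eef_pos: [0.6211, -0.2533, 0.0192]
eef_rot: [0.0, 0.673, 0.74, -0.0]
wrist_force: [-3.4, 1.1, 4.2]
opening: 0.643
```

View pics/s6c.png

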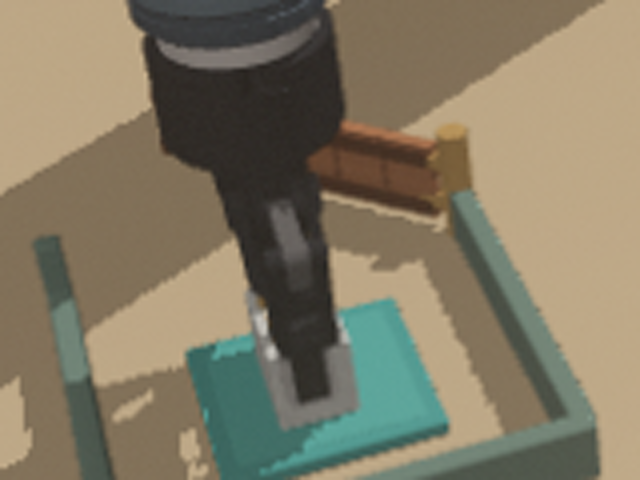

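Contact (force now +4 N, z stopped at 0.019). The tuner stands on the tile; release and rise.

```bash
python3 -m handwheel '[{"grip":5.8,"linear":[0,0,0],"rotation":[0,0,0]},{"grip":7,"linear":[0,0,0],"rotation":[0,0,0]},{"grip":8.5,"linear":[0,0,0],"rotation":[0,0,0]},{"grip":8.5,"linear":[0,0,0],"rotation":[0,0,0]},{"grip":8.5,"linear":[0,0,0],"rotation":[0,0,0]},{"grip":8.5,"linear":[0,0,0],"rotation":[0,0,0]},{"grip":8.5,"linear":[0,0,0],"rotation":[0,0,0]},{"grip":8.5,"linear":[0,0,0],"rotation":[0,0,0]}]'
python3 -m handwheel '[{"grip":8.5,"linear":[0,0,-1],"rotation":[0,0,0]},{"grip":8.5,"linear":[0,0,-3],"rotation":[0,0,0]},{"grip":8.5,"linear":[0,0,-6],"rotation":[0,0,0]},{"grip":8.5,"linear":[0,0,-9],"rotation":[0,0,0]},{"grip":8.5,"linear":[0,0,-12],"rotation":[0,0,0]},{"grip":8.5,"linear":[0,0,-13],"rotation":[0,0,0]},{"grip":8.5,"linear":[0,0,-13],"rotation":[0,0,0]},{"grip":8.5,"linear":[0,0,-13],"rotation":[0,0,0]}]'
python3 - <<'E'
from h import *
T=tool();cv2.imwrite('pics/w7.png',cams.camera('wrist')[:,:,::-1])
go(.5005,.225,.152,0)
E
```

```text
time_s: 10.82
eef_pos: [0.621, -0.2532, 0.0183]
eef_rot: [-0.0, 0.673, 0.74, -0.0]
wrist_force: [1.0, -0.3, -0.9]
opening: 0.995
time_s: 11.48
eef_pos: [0.6211, -0.2532, 0.1486]
eef_rot: [0.0, 0.673, 0.74, 0.0]
wrist_force: [0.2, -0.3, -0.6]
opening: 0.994
lin cm [48.6952 -7.3658 -0.4377] rot deg [-0.0949 -0.064   5.4705]
```

View pics/w7.png

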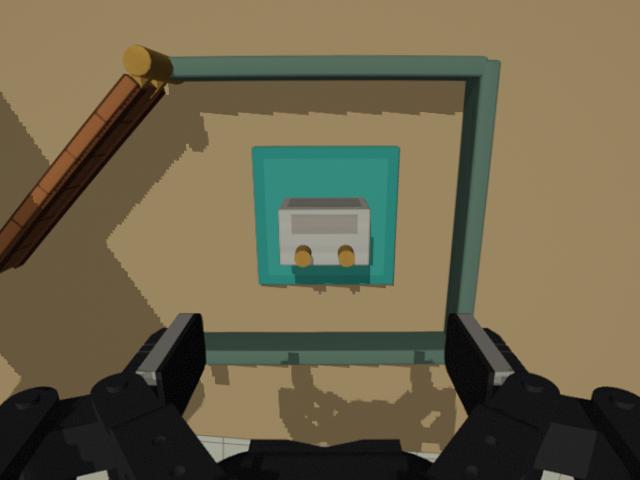

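Run:
```python
from h import *
T=tool()
s=p2w('wrist',[(303,258),(346,258)],.06,T);t=p2w('wrist',[(252,147),(400,147),(394,283),(260,284)],.008,T)
Rz=R.from_euler('z',np.radians(5.5)).as_matrix()
print(s,t.mean(0));print((Rz.T@(s.mean(0)-t.mean(0))),'(stub mid; tuner ctr is +-9mm)')
c=np.array([.621,-.2525,0]);z=.022
def P(th,ex=0):
    d=.004+.0145*np.cos(th)+.011*abs(np.sin(th))+ex
    return c+Rz@(np.array([-.098,.098,0])+.13*np.array([-np.sin(th),-np.cos(th),0])+d*np.array([-np.cos(th),np.sin(th),0]))
for th,ex in((.8,.04),(.8,.02),(.8,0),(.7,0),(.6,0),(.5,0),(.4,0),(.3,0),(.2,0),(.1,0),(0,0),(0,-.006)):
    p=P(th,ex);print(th,p,'lin',(T[:3,:3].T@(p-T[:3,3]))[:2]*100)
```

```text
[[ 0.6081 -0.2603  0.06  ]
 [ 0.6331 -0.2578  0.06  ]] [ 0.6208 -0.2478  0.008 ]
[-0.0013 -0.0111  0.052 ] (stub mid; tuner ctr is +-9mm)
0.8 [ 0.3827 -0.2233  0.    ] lin [  5.1737 -23.3459]
0.8 [ 0.3979 -0.2363  0.    ] lin [  3.7397 -21.9517]
0.8 [ 0.4131 -0.2492  0.    ] lin [  2.3057 -20.5576]
0.7 [ 0.422  -0.2587  0.    ] lin [  1.2713 -19.7701]
0.6 [ 0.4319 -0.2675  0.    ] lin [  0.309  -18.8695]
0.5 [ 0.4427 -0.2752  0.    ] lin [ -0.5673 -17.8613]
0.4 [ 0.4545 -0.2819  0.    ] lin [ -1.344  -16.7533]
0.3 [ 0.4671 -0.2874  0.    ] lin [ -2.008  -15.5553]
0.2 [ 0.4803 -0.2915  0.    ] lin [ -2.5472 -14.2789]
0.1 [ 0.494  -0.2943  0.    ] lin [ -2.951  -12.9376]
0 [ 0.5081 -0.2955  0.    ] lin [ -3.2102 -11.5469]
0 [ 0.5141 -0.2949  0.    ] lin [ -3.2099 -10.9469]
```

```bash
python3 -m handwheel '[{"grip":0,"linear":[1,-4,0],"rotation":[0,0,0]},{"grip":0,"linear":[2,-8,0],"rotation":[0,0,0]},{"grip":0,"linear":[3,-12,0],"rotation":[0,0,0]},{"grip":0,"linear":[4,-16,0],"rotation":[0,0,0]},{"grip":0,"linear":[5,-20,0],"rotation":[0,0,0]},{"grip":0,"linear":[5.2,-23.3,0],"rotation":[0,0,0]},{"grip":0,"linear":[5.2,-23.3,0],"rotation":[0,0,0]},{"grip":0,"linear":[5.2,-23.3,3],"rotation":[0,0,0]},{"grip":0,"linear":[5.2,-23.3,7],"rotation":[0,0,0]},{"grip":0,"linear":[5.2,-23.3,10.5],"rotation":[0,0,0]},{"grip":0,"linear":[5.2,-23.3,12.5],"rotation":[0,0,0]},{"grip":0,"linear":[5.2,-23.3,12.5],"rotation":[0,0,0]}]'
python3 - <<'E'
from h import *
cv2.imwrite('pics/s8.png',cams.camera('scene')[:,:,::-1]);crop('pics/s8.png','pics/s8c.png',120,150,180,150,4)
cv2.imwrite('pics/w8.png',cams.camera('wrist')[:,:,::-1])
go(.3827,-.2233,.022,5.5)
E
```

```text
time_s: 12.53
eef_pos: [0.3802, -0.2197, 0.0177]
eef_rot: [-0.006, 0.673, 0.74, 0.0]
wrist_force: [-1.1, -0.3, -1.2]
opening: -0.004
lin cm [-0.0691 -0.0574 -0.0015] rot deg [-0.1513 -0.1931 -0.0322]
```

View pics/s8c.png

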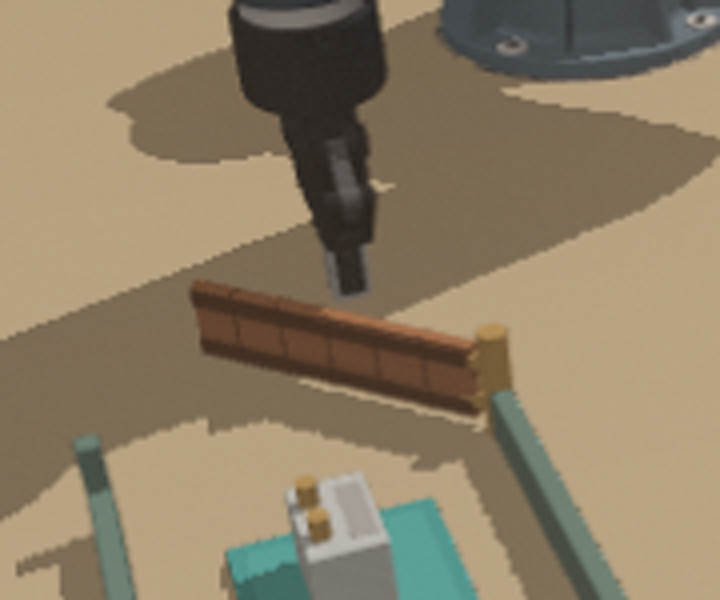

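View pics/w8.png

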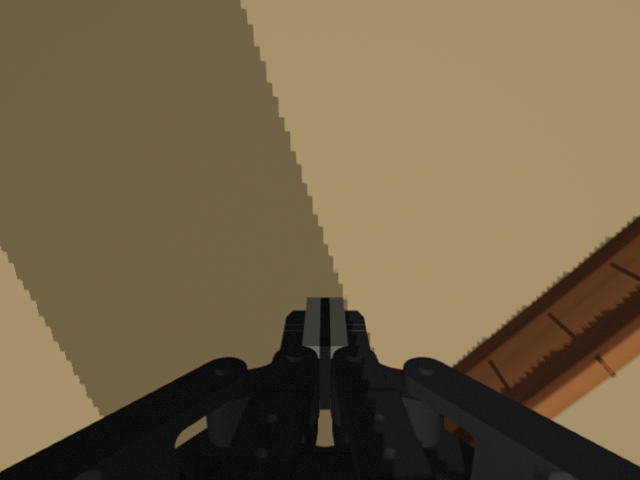

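```bash
python3 -m handwheel '[{"grip":0,"linear":[-1.4,1.4,-0.8],"rotation":[0,0,0]},{"grip":0,"linear":[-2.9,2.8,-0.8],"rotation":[0,0,0]},{"grip":0,"linear":[-3.9,3.6,-0.8],"rotation":[0,0,0]},{"grip":0,"linear":[-4.9,4.5,-0.8],"rotation":[0,0,0]},{"grip":0,"linear":[-5.7,5.5,-0.8],"rotation":[0,0,0]},{"grip":0,"linear":[-6.5,6.6,-0.8],"rotation":[0,0,0]},{"grip":0,"linear":[-7.2,7.8,-0.8],"rotation":[0,0,0]},{"grip":0,"linear":[-7.7,9,-0.8],"rotation":[0,0,0]},{"grip":0,"linear":[-8.1,10,-0.8],"rotation":[0,0,0]},{"grip":0,"linear":[-8.3,10.8,-0.8],"rotation":[0,0,0]},{"grip":0,"linear":[-8.4,11.2,-0.8],"rotation":[0,0,0]},{"grip":0,"linear":[-8.4,11.2,-0.8],"rotation":[0,0,0]}]'
python3 - <<'E'
from h import *
cv2.imwrite('pics/s9.png',cams.camera('scene')[:,:,::-1]);crop('pics/s9.png','pics/s9c.png',120,180,180,150,4)
E
```

```text
time_s: 13.63
eef_pos: [0.5049, -0.2971, 0.0324]
eef_rot: [0.001, 0.672, 0.74, 0.0]
wrist_force: [-0.1, -0.2, 0.1]
opening: -0.0
```

View pics/s9c.png

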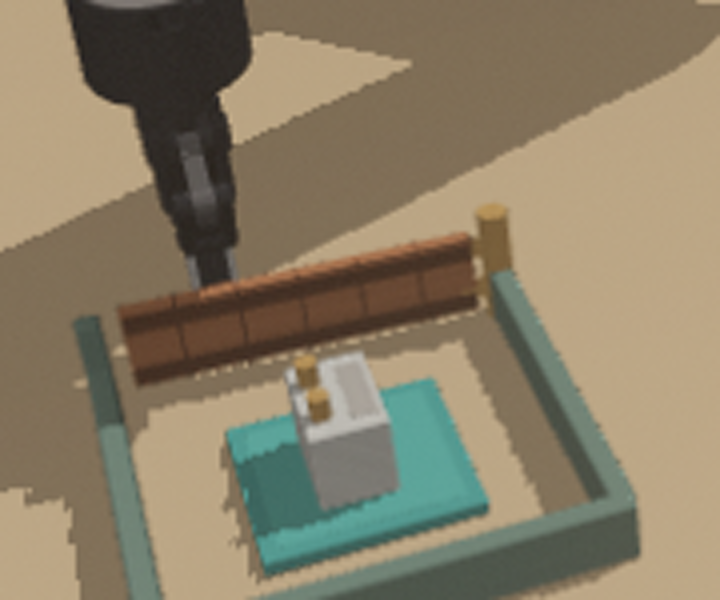

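```bash
python3 -m handwheel '[{"grip":0,"linear":[0,0.2,0],"rotation":[0,0,0]},{"grip":0,"linear":[0,0.4,0],"rotation":[0,0,0]},{"grip":0,"linear":[0,0.5,0],"rotation":[0,0,0]},{"grip":0,"linear":[0,0.5,0],"rotation":[0,0,0]}]'
python3 -m handwheel '[{"grip":0,"linear":[0,0.2,0],"rotation":[0,0,0]},{"grip":0,"linear":[0,0.3,0],"rotation":[0,0,0]},{"grip":0,"linear":[0,0.4,0],"rotation":[0,0,0]},{"grip":0,"linear":[0,0.4,0],"rotation":[0,0,0]}]'
```

```text
time_s: 14.02
eef_pos: [0.5086, -0.296, 0.0313]
eef_rot: [-0.0, 0.673, 0.74, 0.0]
wrist_force: [-0.6, 0.1, 0.3]
opening: -0.001
time_s: 14.35
eef_pos: [0.5103, -0.2958, 0.0311]
eef_rot: [-0.002, 0.672, 0.74, -0.001]
wrist_force: [-10.9, -1.8, 6.7]
opening: 0.002
```

```bash
python3 -m handwheel '[{"grip":0,"linear":[0,0,0],"rotation":[0,0,0]},{"grip":0,"linear":[0,-1,0],"rotation":[0,0,0]},{"grip":0,"linear":[0,-3,0],"rotation":[0,0,0]},{"grip":0,"linear":[0,-4,-3],"rotation":[0,0,0]},{"grip":0,"linear":[0,-4,-7],"rotation":[0,0,0]},{"grip":0,"linear":[0,-4,-11],"rotation":[0,0,0]},{"grip":0,"linear":[0,-4,-12.5],"rotation":[0,0,0]},{"grip":0,"linear":[0,-4,-12.5],"rotation":[0,0,0]}]'
python3 - <<'E'
from h import *
cv2.imwrite('pics/t10.png',cams.camera('top')[:,:,::-1])
crop('pics/t10.png','pics/t10c.png',375,155,120,120,5)
go(.5005,.2245,.155,0)
E
```

```text
time_s: 15.02
eef_pos: [0.4751, -0.302, 0.1618]
eef_rot: [0.005, 0.673, 0.74, -0.0]
wrist_force: [0.5, 0.7, -0.3]
opening: -0.001
lin cm [52.0422  7.6433  0.2053] rot deg [0.24   0.2368 5.4617]
```

View pics/t10c.png

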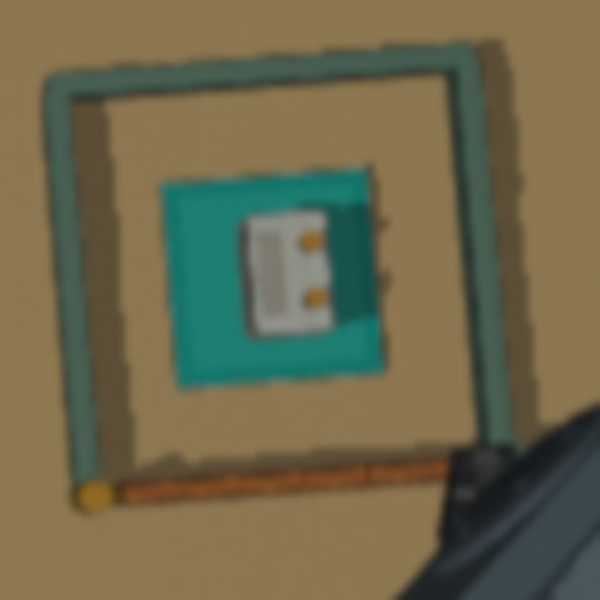

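```bash
python3 -m handwheel '[{"grip":8.5,"linear":[4,0.6,0],"rotation":[0,0,0.5]},{"grip":8.5,"linear":[8,1.2,0],"rotation":[0,0,1]},{"grip":8.5,"linear":[12,1.8,0],"rotation":[0,0,1.5]},{"grip":8.5,"linear":[16,2.4,0],"rotation":[0,0,2]},{"grip":8.5,"linear":[20,3,0],"rotation":[0,0,2.5]},{"grip":8.5,"linear":[24,3.6,0],"rotation":[0,0,3]},{"grip":8.5,"linear":[28,4.2,0],"rotation":[0,0,3.5]},{"grip":8.5,"linear":[32,4.8,0],"rotation":[0,0,4]},{"grip":8.5,"linear":[36,5.4,0],"rotation":[0,0,4.5]},{"grip":8.5,"linear":[40,6,0],"rotation":[0,0,5]},{"grip":8.5,"linear":[44,6.6,0],"rotation":[0,0,5.4]},{"grip":8.5,"linear":[48,7.1,0],"rotation":[0,0,5.4]}]'
python3 -m handwheel '[{"grip":8.5,"linear":[3,0.4,0],"rotation":[0,0,0]},{"grip":8.5,"linear":[4,0.5,0],"rotation":[0,0,0]},{"grip":8.5,"linear":[4,0.5,0],"rotation":[0,0,0]},{"grip":8.5,"linear":[4,0.5,0],"rotation":[0,0,0]}]'
python3 - <<'E'
from h import *
T=tool();cv2.imwrite('pics/w11.png',cams.camera('wrist')[:,:,::-1])
print(w2p('wrist',[[.5005,.2228,.11]],T))
go(.5005,.2228,.077,0)
E
```

```text
time_s: 16.07
eef_pos: [0.4962, 0.1869, 0.1544]
eef_rot: [-0.001, 0.707, 0.707, -0.001]
wrist_force: [1.8, -0.2, -0.0]
opening: 0.996
time_s: 16.4
eef_pos: [0.5016, 0.2247, 0.1547]
eef_rot: [-0.001, 0.706, 0.708, -0.001]
wrist_force: [-0.8, 0.1, -0.7]
opening: 0.993
[[322.5266 277.5679]]
lin cm [-0.1084 -0.1179  7.7984] rot deg [-0.1297  0.0563  0.0668]
```

View pics/w11.png

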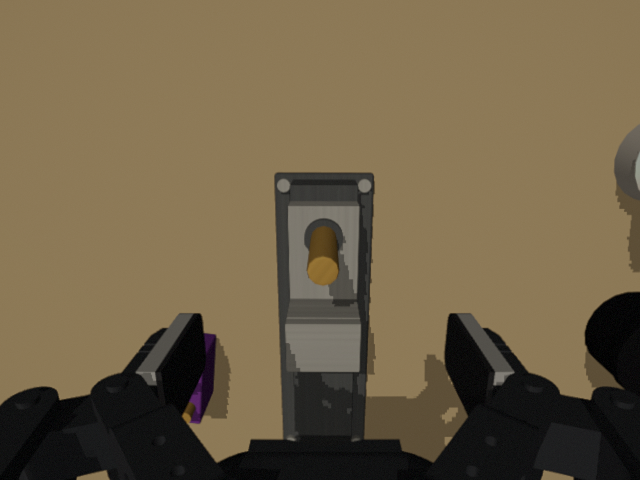

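```bash
python3 -m handwheel '[{"grip":8.5,"linear":[-0.1,-0.1,3],"rotation":[0,0,0]},{"grip":8.5,"linear":[-0.1,-0.1,6],"rotation":[0,0,0]},{"grip":8.5,"linear":[-0.1,-0.1,7.8],"rotation":[0,0,0]},{"grip":5,"linear":[-0.1,-0.1,7.8],"rotation":[0,0,0]},{"grip":1,"linear":[-0.1,-0.1,7.8],"rotation":[0,0,0]},{"grip":1,"linear":[-0.1,-0.1,7.8],"rotation":[0,0,0]},{"grip":1,"linear":[-0.1,-0.1,7.8],"rotation":[0,0,0]},{"grip":1,"linear":[-0.1,-0.1,7.8],"rotation":[0,0,0]},{"grip":1,"linear":[-0.1,-0.1,7.8],"rotation":[0,0,0]},{"grip":1,"linear":[-0.1,-0.1,7.8],"rotation":[0,0,0]},{"grip":1,"linear":[-0.1,-0.1,7.8],"rotation":[0,0,0]},{"grip":1,"linear":[-0.1,-0.1,7.8],"rotation":[0,0,0]}]'
python3 -m handwheel '[{"grip":1,"linear":[-0.5,0,0],"rotation":[0,0,0]},{"grip":1,"linear":[-1.2,0,0],"rotation":[0,0,0]},{"grip":1,"linear":[-2,0,0],"rotation":[0,0,0]},{"grip":1,"linear":[-2.8,0,0],"rotation":[0,0,0]},{"grip":1,"linear":[-3.6,0,0],"rotation":[0,0,0]},{"grip":1,"linear":[-4.4,0,0],"rotation":[0,0,0]},{"grip":1,"linear":[-5.2,0,0],"rotation":[0,0,0]},{"grip":1,"linear":[-6,0,0],"rotation":[0,0,0]},{"grip":1,"linear":[-6.8,0,0],"rotation":[0,0,0]},{"grip":1,"linear":[-7.6,0,0],"rotation":[0,0,0]},{"grip":1,"linear":[-8.2,0,0],"rotation":[0,0,0]},{"grip":1,"linear":[-8.8,0,0],"rotation":[0,0,0]}]'
```

```text
time_s: 17.45
eef_pos: [0.5005, 0.2241, 0.0797]
eef_rot: [-0.001, 0.706, 0.708, -0.001]
wrist_force: [-9.0, -2.0, 9.9]
opening: 0.167
time_s: 18.45
eef_pos: [0.5005, 0.1368, 0.0797]
eef_rot: [-0.001, 0.706, 0.708, -0.0]
wrist_force: [-9.6, 3.3, 12.0]
opening: 0.167
```

```bash
python3 -m handwheel '[{"grip":1,"linear":[-0.2,0,0],"rotation":[0,0,0]},{"grip":1,"linear":[-0.4,0,0],"rotation":[0,0,0]},{"grip":1,"linear":[-0.6,0,0],"rotation":[0,0,0]},{"grip":1,"linear":[-0.8,0,0],"rotation":[0,0,0]},{"grip":1,"linear":[-0.9,0,0],"rotation":[0,0,0]},{"grip":1,"linear":[-0.9,0,0],"rotation":[0,0,0]}]'
```

```text
time_s: 18.95
eef_pos: [0.5005, 0.1277, 0.0797]
eef_rot: [-0.001, 0.706, 0.708, -0.001]
wrist_force: [-10.1, 1.4, 11.3]
opening: 0.166
```

```bash
python3 -m handwheel '[{"grip":1,"linear":[-0.2,0,0],"rotation":[0,0,0]},{"grip":1,"linear":[-0.4,0,0],"rotation":[0,0,0]},{"grip":1,"linear":[-0.4,0,0],"rotation":[0,0,0]}]'
python3 -m handwheel '[{"grip":1,"linear":[-0.2,0,0],"rotation":[0,0,0]},{"grip":1,"linear":[-0.3,0,0],"rotation":[0,0,0]},{"grip":1,"linear":[-0.3,0,0],"rotation":[0,0,0]}]'
```

```text
time_s: 19.2
eef_pos: [0.5005, 0.1266, 0.0797]
eef_rot: [-0.003, 0.707, 0.707, 0.002]
wrist_force: [-8.5, 15.1, 10.0]
opening: 0.165
time_s: 19.45
eef_pos: [0.5005, 0.1265, 0.0797]
eef_rot: [-0.004, 0.707, 0.707, 0.003]
wrist_force: [-7.7, 29.5, 9.2]
opening: 0.169
```

Force climbed to 29 N with no motion, so the jaw is on its shut stop. Relax, release, and rise.

```bash
python3 -m handwheel '[{"grip":1,"linear":[0.3,0,0],"rotation":[0,0,0]},{"grip":1,"linear":[0.6,0,0],"rotation":[0,0,0]},{"grip":3,"linear":[0.6,0,0],"rotation":[0,0,0]},{"grip":8.5,"linear":[0.6,0,0],"rotation":[0,0,0]},{"grip":8.5,"linear":[0.6,0,0],"rotation":[0,0,0]},{"grip":8.5,"linear":[0.6,0,0],"rotation":[0,0,0]},{"grip":8.5,"linear":[0.6,0,0],"rotation":[0,0,0]},{"grip":8.5,"linear":[0.6,0,-2],"rotation":[0,0,0]},{"grip":8.5,"linear":[0.6,0,-6],"rotation":[0,0,0]},{"grip":8.5,"linear":[0.6,0,-10],"rotation":[0,0,0]},{"grip":8.5,"linear":[0.6,0,-13],"rotation":[0,0,0]},{"grip":8.5,"linear":[0.6,0,-13],"rotation":[0,0,0]}]'
python3 -m handwheel '[{"grip":8.5,"linear":[4,-2,0],"rotation":[0,0,0]},{"grip":8.5,"linear":[8,-4,0],"rotation":[0,0,0]},{"grip":8.5,"linear":[12,-6,0],"rotation":[0,0,0]},{"grip":8.5,"linear":[14,-8,0],"rotation":[0,0,0]},{"grip":8.5,"linear":[14,-8,0],"rotation":[0,0,0]},{"grip":8.5,"linear":[14,-8,0],"rotation":[0,0,0]}]'
python3 - <<'E'
from h import *
cv2.imwrite('pics/t12.png',cams.camera('top')[:,:,::-1]);cv2.imwrite('pics/s12.png',cams.camera('scene')[:,:,::-1])
crop('pics/t12.png','pics/t12c.png',200,135,290,150,2.7)
crop('pics/s12.png','pics/s12c.png',120,180,330,160,2.4)
E
```

```text
time_s: 20.45
eef_pos: [0.5061, 0.126, 0.2157]
eef_rot: [0.004, 0.707, 0.707, 0.004]
wrist_force: [1.1, 0.2, 0.3]
opening: 0.998
time_s: 20.95
eef_pos: [0.4204, 0.2671, 0.2078]
eef_rot: [-0.0, 0.705, 0.709, -0.0]
wrist_force: [0.8, 0.3, -0.1]
opening: 0.996
```

View pics/t12c.png

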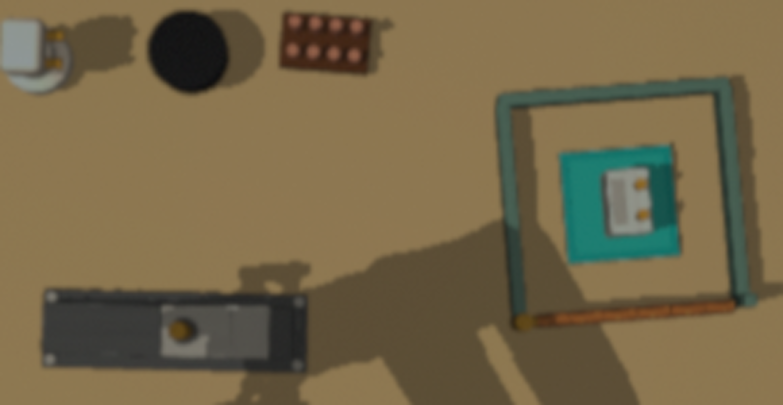

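View pics/s12c.png

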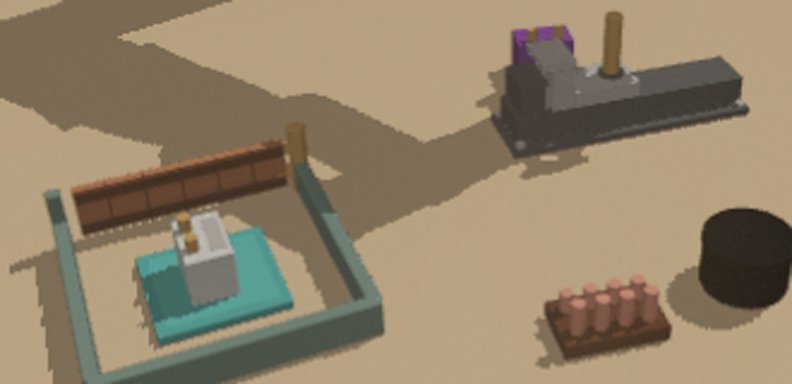

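Run:
```python
from h import *
o=np.array([200,135])
p=p2w('top',np.array([(180,329)])/2.7+o,.11)[0];print('post',p,'travel',p[1]-.0766-.083, 'delta from start',p[1]-.1593)
g=p2w('top',np.array([(540,321),(733,306)])/2.7+o,.051);d=g[0]-g[1];print('gate ang rel tile',np.arctan2(-d[0],d[1])-np.radians(5.5))
t=p2w('top',np.array([(562,154),(672,145),(680,254),(570,263)])/2.7+o,.008).mean(0)
s=p2w('top',np.array([(641,184),(642,215)])/2.7+o,.06)
Rz=R.from_euler('z',np.radians(5.5)).as_matrix();print('tuner rel tile',Rz.T@(s.mean(0)-t)+[0,.009,0],'stub yaw',np.degrees(np.arctan2(*(s[0]-s[1])[[1,0]])))
```

```text
post [0.4997 0.1248 0.11  ] travel -0.03479794208416008 delta from start -0.03449794208416007
gate ang rel tile 0.0031361395365348127
tuner rel tile [-0.001  -0.0002  0.052 ] stub yaw 2.6005859947520564
```

All conditions are met and the gripper is clear and open; handing in.

```bash
python3 -c "
from bench import ctrl;print(ctrl.hand_in())"
```

```text
the job is handed in; nothing more can be done
None
```

I opened the vise jaw by its post (about 63 mm) and lifted the tuner out. I set it down on the tile until the wrist force showed contact, then let go. I then pushed the gate onto its stop, dragged the jaw shut until it stopped at about 29 N, backed the gripper clear and handed in at about 21 s of the 72 s allowed. The hand-in reports no verdict.

**Last checks, from the top camera:**
- **Tuner:** it stands upright in the scene view, within about 1 mm of the tile's centre. Its stubs read about 3° off the tile's sides at coarse resolution, against the 12.6° allowed.
- **Jaw:** travel about -0.034 m, which is the shut stop.
- **Gate:** about 0.003 rad.
- **Bystanders:** by eye, the LNB, screw tin and spacer block look where they were, and so does the purple look-alike. I did not re-measure them.

**Disagreement:** the wrist and top cameras differed by about 2–4 mm throughout, slightly more than the stated calibration. I worked between the two, and no check failed.

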